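# Clear the key bowls and close the fob jar

## Task

Clear the night's key drop: take each brass room-key fob out of its wooden bowl and put them all in the amber jar, then set the jar's wooden lid on so it sits fully down and level. Nest the three emptied bowls one inside another, upright, as a single stack in the middle of the cork mat. Leave the magnifier and the two red-tagged keys where they lie.

Things in the scene. Friction and masses are not known exactly. Their poses are not given: they have to be found in the camera images.
- bowl1: one of three equal round dark wooden bowls, 60 mm high, 140 g. Origin: centre of underside, z up. Foot 84 mm wide; inner floor at 20 mm height, 91 mm wide; side flares to 114 mm at 44 mm; upright rim from 46 to 60 mm, 125 mm outside, 118 mm inside (3.5 mm wall, can be pinched from above). Nested: base on inner floor, 20 mm above the bowl below, 2.5 mm play
- bowl2: one of three equal round dark wooden bowls, 60 mm high, 140 g. Origin: centre of underside, z up. Foot 84 mm wide; inner floor at 20 mm height, 91 mm wide; side flares to 114 mm at 44 mm; upright rim from 46 to 60 mm, 125 mm outside, 118 mm inside (3.5 mm wall, can be pinched from above). Nested: base on inner floor, 20 mm above the bowl below, 2.5 mm play
- bowl3: one of three equal round dark wooden bowls, 60 mm high, 140 g. Origin: centre of underside, z up. Foot 84 mm wide; inner floor at 20 mm height, 91 mm wide; side flares to 114 mm at 44 mm; upright rim from 46 to 60 mm, 125 mm outside, 118 mm inside (3.5 mm wall, can be pinched from above). Nested: base on inner floor, 20 mm above the bowl below, 2.5 mm play
- fob1: one of up to three equal brass room-key fobs (bell-shaped weights), 70 mm high, 150 g; may be absent. Starts upright near the middle of a bowl. Origin: centre of underside, z along the axis to the handle. Foot 44 mm wide, 16 mm high; round handle 20 mm thick from 30 to 70 mm height, its top 30 mm above the bowl's rim
- fob2: one of up to three equal brass room-key fobs (bell-shaped weights), 70 mm high, 150 g; may be absent. Starts upright near the middle of a bowl. Origin: centre of underside, z along the axis to the handle. Foot 44 mm wide, 16 mm high; round handle 20 mm thick from 30 to 70 mm height, its top 30 mm above the bowl's rim
- fob3: one of up to three equal brass room-key fobs (bell-shaped weights), 70 mm high, 150 g; may be absent. Starts upright near the middle of a bowl. Origin: centre of underside, z along the axis to the handle. Foot 44 mm wide, 16 mm high; round handle 20 mm thick from 30 to 70 mm height, its top 30 mm above the bowl's rim
- jar: squat round amber glass jar, open, fixed to the counter, 95 mm high. Origin: centre of its underside. Outside diameter 140 mm, inside 130 mm, straight wall of 5 mm, inner floor 8 mm above the underside. Three standing fobs fit side by side below its lid
- lid: loose round dark wooden lid of the jar, about 250 g. Origin: centre of its underside, z up. Plug 118 mm wide, 8 mm high that goes in the jar's mouth; disc 140 mm wide, 8 mm thick that rests on the rim; round knob 28 mm wide from 18 to 46 mm above the underside. Starts flat on the counter, plug down. Seated, its underside is 87 mm above the jar's underside
- mat: round cork mat fixed on the counter, 160 mm across, 4 mm thick. Origin: centre of its underside
- magnifier: magnifying glass lying on the counter, bystander. Origin: centre of its 80 mm lens, handle along +x to 130 mm, up to 18 mm high
- key1: brass key with a red enamel tag lying flat on the counter, bystander, 130 mm long, 6 mm high. Origin: centre of the tag, key along +x
- key2: brass key with a red enamel tag lying flat on the counter, bystander, 130 mm long, 6 mm high. Origin: centre of the tag, key along +x

How it is judged:
By the outcome, as a careful person would: the job done as asked, in the order asked, and still so for the second after the job is handed in, with the robot touching nothing.
Of fob1, fob2, fob3 only 2 to 3 are there at a start; the rules pass over those that are not, and their reading is None.
At some moment in a run one of lid may be knocked a few centimetres aside while the robot is not near it.
Once in a run the grip may slacken for a moment while it holds something.
It also fails if it takes over 208 s, if anything falls off the work surface, if the arm or the gripper's body presses on something with over 40 N, if the wrist force passes 120 N, or if a joint passes its speed limit or range.

## Robot

A 7-joint arm with a two-finger parallel gripper is mounted at the origin on the work surface. World frame = base frame: x ahead of the robot, y to its left, z up, the work surface at z = 0. Lengths are in m, angles in rad, forces in N, time in s.
With the tool pointing down it reaches from about 0.425 to 0.95 m from the base axis. Payload 4.7 kg.
Tool frame: the origin (TCP) lies between the finger pads; the fingertips stand 8 mm ahead of it and the grasp point (between the pads) lies 11 mm behind it (manip.nose_length is the distance from the TCP to the fingertips, in m); z points along the fingers, y is the line along which they close (so a half turn about z gives the same grasp; the last joint's range is limited). The gripper opens to 87 mm and grips with 3 to 60 N. Pads are 19 mm wide; open, the fingers measure 117 mm over their backs; the gripper's body (75 mm by 190 mm) begins 51 mm behind the grasp point.
Start: joints at [-1.247, 0.469, -0.049, 1.532, 0.024, 1.141, -0.082], TCP at [0.233, 0.633, 0.231] pointing down, gripper open.
Joint ranges: [-2.59, 2.59], [-0.33, 1.99], [-1.39, 1.29], [0.1, 2.45], [-1.04, 4.18], [0.21, 1.99], [-2.66, 2.66]. Speed limits (rad/s): [2.57, 2.57, 3.14, 3.14, 3.14, 3.14, 3.14].

## Interface

Orientations are given as a rotation vector (axis times angle).
In Python, from cell import manip, capture, calibration, job gives the robot as it stands. The module is installed in compiled form; this text tells all that it offers.
- The arm moves only by the shell command python3 -m pendant 'ROWS' [FORCE]. ROWS is JSON, a list that holds one entry, the list of rows, each a list of 5 numbers: the shift along the tool's x, y, z scaled (see below), then the turn about the tool's z scaled (see below), then the closure, from -1 (fully open) to 1 (shut). A call has 1 to 20 rows; each row shifts and turns the commanded pose from where the row before left it, along the tool's axes as they then stand; what a row does not reach is not made up. The controller multiplies each number of a shift by 0.04 m and each number of a turn by 0.15 rad. A row lasts 1/10 s, in which the tool goes at most 50 mm and 8.59 degrees, less where a joint would pass 70% of its speed; a pose out of reach is approached as far as the arm can. A call with a number of a shift or a turn outside -1 to 1 is refused whole. A call with a gripper value outside its range is refused whole. The fingers move at their own pace and stop on an object; FORCE is the grip in N (left out, the last holds). Time passes only in rows, so rows that do not move let the fingers close. It gives the time, the measured TCP pose, the force, the opening and the grip force at its end, in the units of the state.
- manip.get_obs(): the state, without advancing time (a new reading comes with each control period).
- capture(name): name is "side" or "top"; returns the picture (420x560x3 uint8, red, green, blue); there is no depth.
- calibration(name): a dict with "fov_y" (degrees; the focal length in pixels is half the picture's height over the tangent of half this angle, whatever the lens; pixels are square), "cx", "cy" (the principal point, pixels), "R" (3x3) and "t" (3): a world point X has camera coordinates R X + t. Camera axes: x right, y down, z forward; pixel columns grow to the right and rows downward; lengths in m; the calibration is good to about 2 mm. A picture is of the moment at which its call begins. calibration takes no time and is no camera call.
- job.finish_job(): hands the job in; it is judged then, once.
The state is a dict: "t": time; "q": joint angles; "joint_vel": joint speeds; "effort": joint torques, N m; "tool_pos": TCP position; "eef_rot": TCP orientation; "contact_force": force on the tool from outside, world axes, zero at the start; "torque": the same for the moment, N m; "grip_width": finger opening in m; "grip_force": force on a finger pad.
Only numpy, scipy, OpenCV 4.12 (cv2) and the standard library are available. Lean on these libraries where they do the work, as an engineer would, in place of code of your own. Each camera call takes 0.05 s, during which the arm holds its last target. There are 200 camera calls.

## Working session

There is one attempt and no reset: what is moved stays moved. The work goes in short steps, Python scripts to look and compute and a shell command to move; the robot and the scene stay as the last step left them, time stands still between calls to the robot, and variables do not carry over. Pictures are saved under pics/ and viewed, at most 14 in all, crops included, and the job is handed in when it is done.

```bash
mkdir -p pics; python3 - <<'E'
from cell import manip,capture,calibration
import cv2
for n in("top","side"):
    cv2.imwrite(f"pics/{n}0.png",cv2.cvtColor(capture(n),cv2.COLOR_RGB2BGR)); print(n,calibration(n))
o=manip.get_obs();print({k:o[k] for k in("t","tool_pos","eef_rot","contact_force","grip_width")})
E
```

```text
top {'fov_y': 54.59580950988367, 'cx': 276.38230562499433, 'cy': 205.74746787723413, 'R': array([[ 0.0251351 , -0.99920025,  0.03109804],
       [-0.99334908, -0.02846026, -0.11156893],
       [ 0.11236477, -0.02808691, -0.99327   ]]), 't': array([-0.0344252 ,  0.56720126,  0.85515343])}
side {'fov_y': 45.68683072682497, 'cx': 283.8863914710223, 'cy': 211.1374170128317, 'R': array([[ 0.9620387 , -0.27282587, -0.00689793],
       [-0.21556305, -0.74413197, -0.63229754],
       [ 0.16737416,  0.60978164, -0.77469493]]), 't': array([-0.54176857,  0.13603382,  1.15873235])}
{'t': 0.1, 'tool_pos': array([0.23305452, 0.63293612, 0.22960733]), 'eef_rot': array([-5.51275288e-01, -3.09260148e+00,  2.70665985e-03]), 'contact_force': array([-0.05606924,  0.6488778 , -0.35125516]), 'grip_width': 0.08695641176929014}
```

View pics/top0.png

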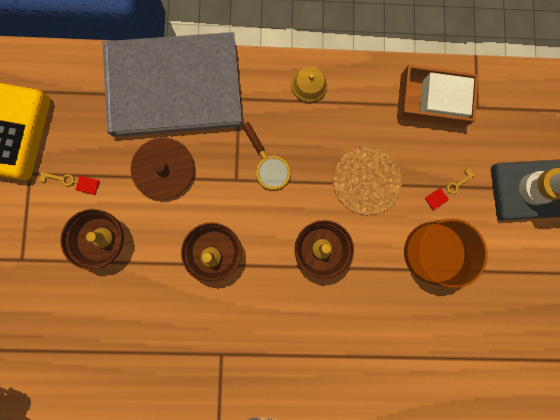

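View pics/side0.png

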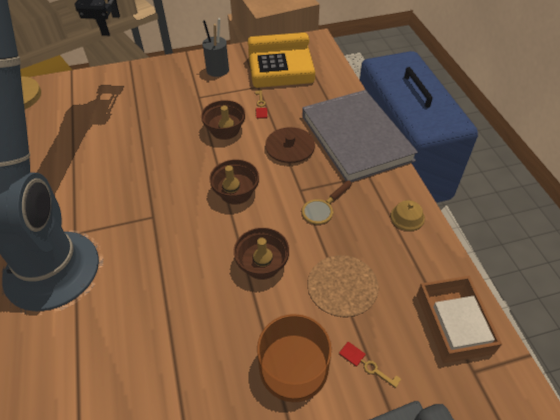

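The top view shows three bowls with rims near (93,238), (212,252) and (324,249), each holding a fob. The lid is near (163,168), the mat near (367,181) and the jar near (447,252). The side view agrees.

```bash
cat > h.py <<'E'
import numpy as np, cv2
from cell import calibration, capture, manip
def K(c): 
    f=210/np.tan(np.radians(c["fov_y"]/2)); return np.array([[f,0,c["cx"]],[0,f,c["cy"]],[0,0,1]])
def p2w(n,uv,z):
    c=calibration(n); d=c["R"].T@np.linalg.inv(K(c))@[uv[0],uv[1],1]; C=-c["R"].T@c["t"]
    return C+d*(z-C[2])/d[2]
def w2p(n,X):
    c=calibration(n); p=(K(c)@(c["R"]@np.atleast_2d(X).T+c["t"][:,None])).T; return p[:,:2]/p[:,2:]
def ring(x,y,z,r): 
    a=np.linspace(0,2*np.pi,60); return np.c_[x+r*np.cos(a),y+r*np.sin(a),0*a+z]
def overlay(n,im,rings,s=2,crop=None):
    o=cv2.resize(cv2.cvtColor(im,cv2.COLOR_RGB2BGR),None,fx=s,fy=s,interpolation=cv2.INTER_CUBIC)
    for r in rings: cv2.polylines(o,[np.int32(np.round((w2p(n,r)+.5)*s*16))],True,(255,255,0),1,cv2.LINE_AA,4)
    if crop: a,b,c,d=[v*s for v in crop]; o=o[b:d,a:c]
    return o
E
python3 - <<'E'
from h import *
for nm,t,s,z in [("b1",(93,238),(223,116),.06),("b2",(212,252),(235,180),.06),("b3",(324,249),(262,250),.06),("f1",(91,237.5),(225,108),.09),("f2",(208,258),(229,169),.09),("f3",(326,249),(262,240),.09),("lid",(163,168),(290,144),.016),("mat",(367,181),(343,285),.004),("jar",(447,250),(295,348),.095)]:
    print(nm,p2w("top",t,z).round(4),p2w("side",s,z).round(4))
E
```

```text
b1 [0.4869 0.3586 0.06  ] [0.4848 0.3526 0.06  ]
b2 [0.4644 0.1128 0.06  ] [0.4649 0.1023 0.06  ]
b3 [ 0.4765 -0.1204  0.06  ] [ 0.4776 -0.1235  0.06  ]
f1 [0.4872 0.3502 0.09  ] [0.4927 0.3484 0.09  ]
f2 [0.4524 0.1165 0.09  ] [0.455  0.1148 0.09  ]
f3 [ 0.4763 -0.1201  0.09  ] [ 0.4802 -0.1182  0.09  ]
lid [0.647  0.2348 0.016 ] [0.6476 0.2346 0.016 ]
mat [ 0.6339 -0.2254  0.004 ] [ 0.6367 -0.2286  0.004 ]
jar [ 0.4805 -0.3656  0.095 ] [ 0.4775 -0.3805  0.095 ]
```

```bash
cat >> h.py <<'E'
from scipy.ndimage import map_coordinates, gaussian_filter
from scipy.optimize import minimize
def fit(ims,x,y,z,r,cams=("top","side")):
    """ring whose brightness changes most from just inside to just outside"""
    g={n:gaussian_filter(ims[n].astype(float).mean(2),.7) for n in cams}
    def smp(n,x,y,rr):
        p=w2p(n,ring(x,y,z,rr)); return map_coordinates(g[n],[p[:,1],p[:,0]],order=1,mode="nearest")
    f=lambda v:-sum(np.mean(np.clip(smp(n,*v,r+.003)-smp(n,*v,r-.003),-10,40)) for n in cams)
    G=[(f((x+i,y+j)),x+i,y+j) for i in np.arange(-.012,.0121,.003) for j in np.arange(-.012,.0121,.003)]
    b=min(G); m=minimize(f,b[1:],method="Nelder-Mead",options=dict(initial_simplex=[b[1:],(b[1]+.002,b[2]),(b[1],b[2]+.002)],xatol=1e-4))
    return m.x,-m.fun
E
python3 - <<'E'
from h import *
ims={n:cv2.cvtColor(cv2.imread(f"pics/{n}0.png"),cv2.COLOR_BGR2RGB) for n in("top","side")}
R=[]
for nm,x,y,z,r in [("b1",.486,.356,.06,.0625),("b2",.465,.107,.06,.0625),("b3",.477,-.122,.06,.0625),("lid",.647,.2347,.016,.07),("mat",.635,-.227,.004,.08),("jar",.479,-.373,.095,.07)]:
    for c in [("top",),("side",),("top","side")]:
        v,s=fit(ims,x,y,z,r,c); print(nm,c,v.round(4),round(s,1))
    R.append(ring(*v,z,r))
for x,y in [(.489,.3495),(.4535,.116),(.478,-.119)]: R.append(ring(x,y,.09,.01))
o=[overlay("top",ims["top"],R,2,(50,125,350,295)),overlay("top",ims["top"],R,2,(260,160,560,290))]
cv2.imwrite("pics/ov0.png",np.vstack(o))
cv2.imwrite("pics/ov1.png",overlay("side",ims["side"],R,2,(190,95,400,395)))
E
```

```text
b1 ('top',) [0.4841 0.3589] 32.3
b1 ('side',) [0.4859 0.3583] 22.6
b1 ('top', 'side') [0.4852 0.3588] 54.3
b2 ('top',) [0.4645 0.1122] 30.4
b2 ('side',) [0.4642 0.111 ] 25.3
b2 ('top', 'side') [0.4642 0.1118] 55.3
b3 ('top',) [ 0.4715 -0.1201] 31.8
b3 ('side',) [ 0.4751 -0.1251] 26.6Traceback (most recent call last):
  File "<stdin>", line 6, in <module>
  File "h.py", line 26, in fit
    b=min(G); m=minimize(f,b[1:],method="Nelder-Mead",options=dict(initial_simplex=[b[1:],(b[1]+.002,b[2]),(b[1],b[2]+.002)],xatol=1e-4))
                ~~~~~~~~^^^^^^^^^^^^^^^^^^^^^^^^^^^^^^^^^^^^^^^^^^^^^^^^^^^^^^^^^^^^^^^^^^^^^^^^^^^^^^^^^^^^^^^^^^^^^^^^^^^^^^^^^^^^^^^^^
    res = _minimize_neldermead(fun, x0, args, callback, bounds=bounds,
                               **options)
    fxe = func(xe)
    fx = function(np.copy(x), *(wrapper_args + args))
  File "h.py", line 24, in <lambda>
    f=lambda v:-sum(np.mean(np.clip(smp(n,*v,r+.003)-smp(n,*v,r-.003),-10,40)) for n in cams)
                ~~~^^^^^^^^^^^^^^^^^^^^^^^^^^^^^^^^^^^^^^^^^^^^^^^^^^^^^^^^^^^^^^^^^^^^^^^^^^
  File "h.py", line 24, in <genexpr>
    f=lambda v:-sum(np.mean(np.clip(smp(n,*v,r+.003)-smp(n,*v,r-.003),-10,40)) for n in cams)
                                                     ~~~^^^^^^^^^^^^^
  File "h.py", line 23, in smp
    p=w2p(n,ring(x,y,z,rr)); return map_coordinates(g[n],[p[:,1],p[:,0]],order=1,mode="nearest")
  File "h.py", line 9, in w2p
    c=calibration(n); p=(K(c)@(c["R"]@np.atleast_2d(X).T+c["t"][:,None])).T; return p[:,:2]/p[:,2:]
ValueError: time passes only in moves, steps and waits
```

```bash
sed -i 's/^from cell.*/from cell import calibration as _cal, capture, manip\nCAL={n:_cal(n) for n in ("top","side")}\ncalibration=CAL.get/' h.py
python3 - <<'E'
from h import *
ims={n:cv2.cvtColor(cv2.imread(f"pics/{n}0.png"),cv2.COLOR_BGR2RGB) for n in("top","side")}
R=[ring(.4852,.3588,.06,.0625),ring(.4642,.1118,.06,.0625)]
for nm,x,y,z,r in [("b3",.477,-.122,.06,.0625),("lid",.647,.2347,.016,.07),("mat",.635,-.227,.004,.08),("jar",.479,-.373,.095,.07)]:
    for c in [("top",),("side",),("top","side")]:
        v,s=fit(ims,x,y,z,r,c); print(nm,c,v.round(4),round(s,1))
    R.append(ring(*v,z,r))
for x,y in [(.489,.3495),(.4535,.116),(.478,-.119)]: R.append(ring(x,y,.09,.01))
R.append(ring(.647,.2347,.046,.014))
o=[overlay("top",ims["top"],R,2,(50,125,350,295)),overlay("top",ims["top"],R,2,(260,160,560,290))]
cv2.imwrite("pics/ov0.png",np.vstack(o))
cv2.imwrite("pics/ov1.png",overlay("side",ims["side"],R,2,(190,95,400,395)))
E
```

```text
b3 ('top',) [ 0.4715 -0.1201] 31.8
b3 ('side',) [ 0.4751 -0.1251] 26.6
b3 ('top', 'side') [ 0.4753 -0.1228] 53.5
lid ('top',) [0.6447 0.235 ] 32.4
lid ('side',) [0.6403 0.2221] 20.3
lid ('top', 'side') [0.6448 0.2341] 48.1
mat ('top',) [ 0.6258 -0.2319] 1.0
mat ('side',) [ 0.6339 -0.2302] 3.3
mat ('top', 'side') [ 0.626  -0.2319] 1.9
jar ('top',) [ 0.4744 -0.3725] 20.3
jar ('side',) [ 0.4736 -0.3829] 18.7
jar ('top', 'side') [ 0.4732 -0.3803] 30.8
```

View pics/ov0.png

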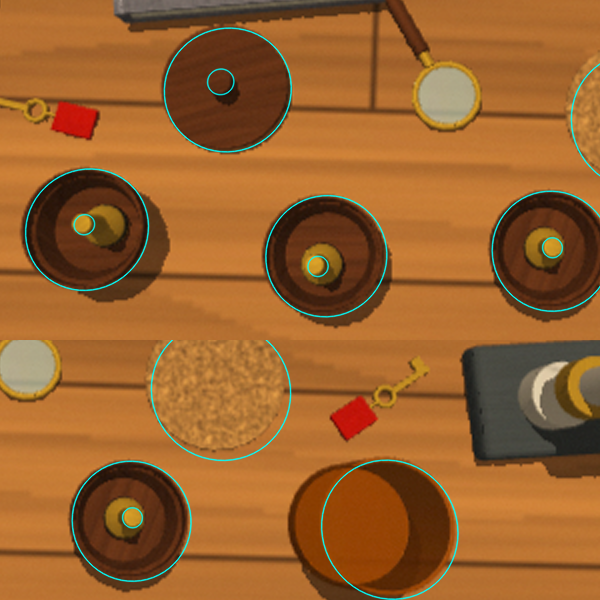

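View pics/ov1.png

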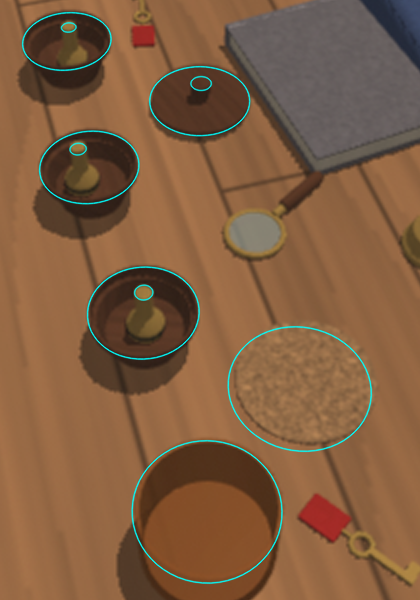

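The overlays sit well on the bowls, lid and fob tops. The mat and jar need refining later. First move: align the tool with the world axes.

```bash
python3 -m pendant '[[[0,0,0,-0.79,-0.2],[0,0,0,-0.78,-0.2],[0,0,0,-0.78,-0.2],[0,0,0,0,-0.2]]]' 20
cat >> h.py <<'E'
from scipy.spatial.transform import Rotation as Ro
def to(x,y,z):
    o=manip.get_obs(); R=Ro.from_rotvec(o["eef_rot"]).as_matrix(); d=R.T@(np.array([x,y,z])-o["tool_pos"])/.04
    print("t",round(o["t"],2),"pos",o["tool_pos"].round(4),"w",round(o["grip_width"],4),"gf",round(o["grip_force"],1),"F",np.round(o["contact_force"],1),"units",d.round(2),"xaxis",R[:,0].round(3),"q7",round(o["q"][6],2))
E
python3 -c "
from h import *
to(.489,.3495,.066)"
```

```text
t: 0.5
tool_pos: [0.2332, 0.6331, 0.23]
eef_rot: [-0.001, -3.141, 0.001]
contact_force: [-0.0, -0.1, -0.2]
grip_width: 0.0626
grip_force: 0.0
t 0.5 pos [0.2332 0.6331 0.23  ] w 0.0626 gf 0.0 F [-0.  -0.1 -0.2] units [-6.4  -7.08  4.1 ] xaxis [-1.     0.001  0.001] q7 0.24
```

```bash
python3 - <<'E'
from h import *
# mat by colour texture, jar: manual check of ring pairs
ims={n:cv2.cvtColor(cv2.imread(f"pics/{n}0.png"),cv2.COLOR_BGR2RGB) for n in("top","side")}
R=[ring(.636,-.2275,.004,.08)]
for x,y in [(.474,-.3735)]: R+= [ring(x,y,.095,.07),ring(x,y,.095,.065),ring(x,y,0,.07),ring(x,y,.008,.065)]
a=overlay("top",ims["top"],R,4,(390,205,500,300)); b=overlay("side",ims["side"],R,4,(245,300,340,400)); c=overlay("top",ims["top"],R,2,(330,140,405,220)); 
h=600; W=np.zeros((600,800,3),np.uint8); W[:380,:440]=a; W[:400,440-20:800]=b[:,:380]; W[400:560,:150]=c; c=overlay("side",ims["side"],R,2,(300,250,390,320)); W[400:540,200:380]=c
cv2.imwrite("pics/ov2.png",W)
E
```

```text
(no output)
```

View pics/ov2.png

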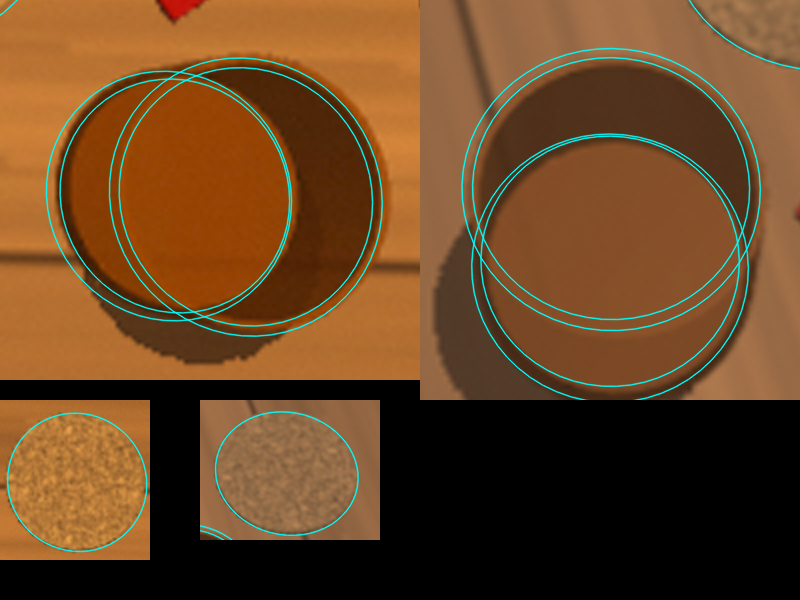

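Mat at (.636,−.2275) fits. The jar's rings need about 3 to 4 mm of shift, giving roughly (.477,−.377).

```bash
python3 -m pendant '[[[-0.71,-0.79,0,0,-0.2],[-0.71,-0.79,0,0,-0.2],[-0.71,-0.79,0,0,-0.2],[-0.71,-0.79,0,0,-0.2],[-0.71,-0.79,0,0,-0.2],[-0.71,-0.79,0,0,-0.2],[-0.71,-0.79,0,0,-0.2],[-0.71,-0.79,0,0,-0.2],[-0.72,-0.76,0,0,-0.2],[0,0,0.8,0,-0.2],[0,0,0.8,0,-0.2],[0,0,0,0,-0.2],[0,0,0,0,-0.2]]]'
python3 -c "
from h import *
to(.489,.3495,.066)"
```

```text
t: 1.8
tool_pos: [0.4889, 0.3504, 0.1666]
eef_rot: [-0.002, -3.141, 0.001]
contact_force: [-0.2, 0.2, 0.7]
grip_width: 0.052
grip_force: 0.0
t 1.8 pos [0.4889 0.3504 0.1666] w 0.052 gf 0.0 F [-0.2  0.2  0.7] units [-0.   -0.02  2.52] xaxis [-1.     0.001  0.001] q7 0.87
```

```bash
python3 -m pendant '[[[0,0,0.7,0,-0.2],[0,0,0.7,0,-0.2],[0,0,0.6,0,-0.2],[0,0,0.5,0,-0.2],[0,0,0,0,-0.2],[0,0,0,0,1],[0,0,0,0,1],[0,0,0,0,1],[0,0,0,0,1],[0,0,0,0,1],[0,0,0,0,1],[0,0,-0.5,0,1],[0,0,-0.8,0,1],[0,0,-0.8,0,1],[0,0,-0.8,0,1],[0,0,0,0,1]]]' 30
python3 -c "
from h import *
to(.507,-.377,.18)"
```

```text
t: 3.4
tool_pos: [0.4914, 0.3518, 0.1872]
eef_rot: [0.001, 3.135, 0.009]
contact_force: [0.7, 0.6, -1.6]
grip_width: 0.0193
grip_force: 29.9
t 3.4 pos [0.4914 0.3518 0.1872] w 0.0193 gf 29.9 F [ 0.7  0.6 -1.6] units [ -0.4  -18.22   0.08] xaxis [-1.     0.001 -0.007] q7 0.87
```

```bash
python3 -m pendant '[[[0,-0.5,0,0,1],[0,-0.97,0,0,1],[0,-0.97,0,0,1],[0,-0.97,0,0,1],[0,-0.97,0,0,1],[0,-0.97,0,0,1],[0,-0.97,0,0,1],[0,-0.97,0,0,1],[0,-0.97,0,0,1],[-0.1,-0.97,0,0,1],[-0.1,-0.97,0,0,1],[-0.1,-0.97,0,0,1],[-0.1,-0.97,0,0,1],[0,-0.97,0,0,1],[0,-0.97,0,0,1],[0,-0.97,0,0,1],[0,-0.97,0,0,1],[0,-0.97,0,0,1],[0,-0.97,0,0,1],[0,-0.26,0,0,1]]]'
python3 -m pendant '[[[0,0,0,0,1],[0,0,0,0,1]]]'
python3 -c "
from h import *
to(.507,-.377,.055)"
```

```text
t: 5.4
tool_pos: [0.5008, -0.3843, 0.1808]
eef_rot: [-0.012, -3.137, 0.003]
contact_force: [-0.1, -0.0, -1.3]
grip_width: 0.0195
grip_force: 29.9
t: 5.6
tool_pos: [0.5041, -0.377, 0.1812]
eef_rot: [0.0, -3.139, -0.004]
contact_force: [-0.0, -0.4, -1.1]
grip_width: 0.0195
grip_force: 29.9
t 5.6 pos [ 0.5041 -0.377   0.1812] w 0.0195 gf 29.9 F [-0.  -0.4 -1.1] units [-0.08 -0.01  3.15] xaxis [-1.    -0.     0.002] q7 2.27
```

```bash
python3 -m pendant '[[[-0.07,0,0.6,0,1],[0,0,0.6,0,1],[0,0,0.6,0,1],[0,0,0.6,0,1],[0,0,0.45,0,1],[0,0,0.25,0,1],[0,0,0,0,1],[0,0,0,0,1],[0,0,0,0,0.3],[0,0,0,0,0.3],[0,0,0,0,0.3],[0,0,-0.4,0,0.3],[0,0,-0.6,0,0.3],[0,0,-0.8,0,0.3],[0,0,-0.8,0,0.3],[0,0,-0.6,0,-0.2],[0,0,0,0,-0.2]]]'
python3 -c "
from h import *
to(.478,-.119,.18)
ims={n:capture(n) for n in('top','side')}
J=(.477,-.377)
R=[ring(*J,.095,.07),ring(*J,.095,.065),ring(*J,0,.07),ring(.507,-.377,.078,.01),ring(.478,-.119,.09,.01)]
a=overlay('top',ims['top'],R,4,(390,205,500,300)); b=overlay('side',ims['side'],R,4,(245,300,335,400))
W=np.zeros((400,800,3),np.uint8); W[:380,:440]=a; W[:400,440:]=b
cv2.imwrite('pics/ov3.png',W)"
```

```text
t: 7.3
tool_pos: [0.5097, -0.3806, 0.1922]
eef_rot: [0.001, 3.133, -0.008]
contact_force: [0.2, 0.3, 0.4]
grip_width: 0.0398
grip_force: 0.0
t 7.3 pos [ 0.5097 -0.3806  0.1922] w 0.0398 gf 0.0 F [0.2 0.3 0.4] units [0.8  6.54 0.27] xaxis [-1.     0.001 -0.008] q7 2.27
```

View pics/ov3.png

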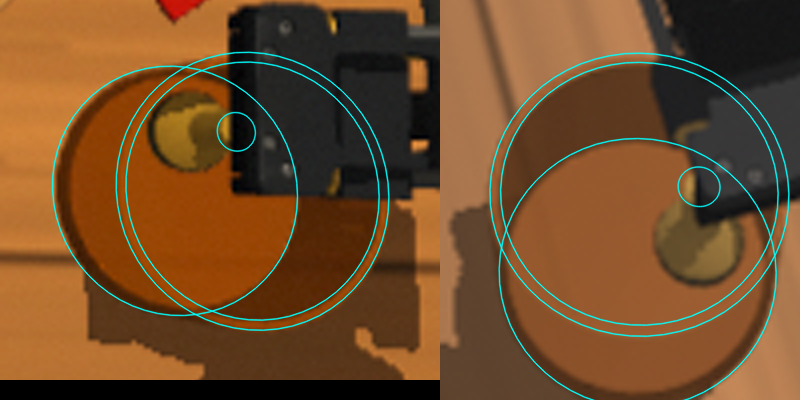

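Fob 1 stands upright in the jar near its far side, and the jar rings fit. Next is fob 3.

```bash
python3 -m pendant '[[[0.1,0.8,0,0,-0.2],[0.1,0.95,0,0,-0.2],[0.1,0.95,0,0,-0.2],[0.1,0.95,0,0,-0.2],[0.1,0.95,0,0,-0.2],[0.1,0.95,0,0,-0.2],[0.12,0.9,0,0,-0.2],[0,0,0.4,0,-0.2],[0,0,0,0,-0.2],[0,0,0,0,-0.2],[0,0,0,0,-0.2]]]'
python3 -c "
from h import *
to(.478,-.119,.066)"
```

```text
t: 8.5
tool_pos: [0.479, -0.1217, 0.1706]
eef_rot: [-0.003, -3.141, 0.0]
contact_force: [-0.3, 0.7, -0.5]
grip_width: 0.0523
grip_force: 0.0
t 8.5 pos [ 0.479  -0.1217  0.1706] w 0.0523 gf 0.0 F [-0.3  0.7 -0.5] units [0.02 0.07 2.62] xaxis [-1.     0.002  0.   ] q7 1.8
```

Target in the jar for this one: (.462,−.351).

```bash
python3 -m pendant '[[[0,0.07,0.7,0,-0.2],[0,0,0.7,0,-0.2],[0,0,0.6,0,-0.2],[0,0,0.6,0,-0.2],[0,0,0,0,-0.2],[0,0,0,0,1],[0,0,0,0,1],[0,0,0,0,1],[0,0,0,0,1],[0,0,0,0,1],[0,0,0,0,1],[0,0,-0.5,0,1],[0,0,-0.8,0,1],[0,0,-0.8,0,1],[0,0,-0.8,0,1],[0,0,0,0,1]]]' 30
python3 -m pendant '[[[0.1,-0.8,0,0,1],[0.1,-1,0,0,1],[0.1,-1,0,0,1],[0.1,-1,0,0,1],[0,-1,0,0,1],[0,-0.7,0,0,1],[0,-0.3,0,0,1],[0,0,0,0,1],[0,0,0,0,1],[0,0,0,0,1]]]'
python3 -c "
from h import *
to(.462,-.351,.055)"
```

```text
t: 10.1
tool_pos: [0.4816, -0.1183, 0.1864]
eef_rot: [0.0, 3.133, -0.001]
contact_force: [1.2, 0.0, -1.0]
grip_width: 0.0194
grip_force: 29.8
t: 11.1
tool_pos: [0.4634, -0.3475, 0.182]
eef_rot: [0.004, -3.141, -0.003]
contact_force: [-1.0, 0.2, -1.6]
grip_width: 0.0193
grip_force: 29.8
t 11.1 pos [ 0.4634 -0.3475  0.182 ] w 0.0193 gf 29.8 F [-1.   0.2 -1.6] units [ 0.03 -0.09  3.18] xaxis [-1.    -0.003  0.001] q7 2.27
```

```bash
python3 -m pendant '[[[0.03,-0.09,0.6,0,1],[0,0,0.6,0,1],[0,0,0.6,0,1],[0,0,0.6,0,1],[0,0,0.5,0,1],[0,0,0.25,0,1],[0,0,0,0,1],[0,0,0,0,1],[0,0,0,0,0.3],[0,0,0,0,0.3],[0,0,0,0,0.3],[0,0,-0.4,0,0.3],[0,0,-0.6,0,0.3],[0,0,-0.8,0,0.3],[0,0,-0.8,0,0.3],[0,0,-0.6,0,-0.2],[0,0,0,0,-0.2]]]'
python3 -m pendant '[[[0,0.6,0,0,-0.2],[0,0.9,0,0,-0.2],[0,0.95,0,0,-0.2],[0,0.95,0,0,-0.2],[0,0.95,0,0,-0.2],[0.1,0.95,0,0,-0.2],[0.1,0.95,0,0,-0.2],[0,0.95,0,0,-0.2],[0,0.95,0,0,-0.2],[0,0.95,0,0,-0.2],[0,0.95,0,0,-0.2],[0,0.95,0,0,-0.2],[0,0.7,0.3,0,-0.2],[0,0,0.3,0,-0.2],[0,0,0,0,-0.2],[0,0,0,0,-0.2]]]'
python3 -c "
from h import *
to(.4535,.116,.066)"
```

```text
t: 12.8
tool_pos: [0.4636, -0.3551, 0.1888]
eef_rot: [0.001, 3.134, -0.007]
contact_force: [1.3, 0.1, -0.0]
grip_width: 0.0398
grip_force: 0.0
t: 14.4
tool_pos: [0.4535, 0.1132, 0.16]
eef_rot: [-0.003, -3.14, 0.002]
contact_force: [0.2, -0.5, 1.0]
grip_width: 0.0524
grip_force: 0.0
t 14.4 pos [0.4535 0.1132 0.16  ] w 0.0524 gf 0.0 F [ 0.2 -0.5  1. ] units [-0.    0.07  2.35] xaxis [-1.     0.002  0.001] q7 1.25
```

```bash
python3 -m pendant '[[[0,0.07,0.65,0,-0.2],[0,0,0.6,0,-0.2],[0,0,0.6,0,-0.2],[0,0,0.5,0,-0.2],[0,0,0,0,-0.2],[0,0,0,0,1],[0,0,0,0,1],[0,0,0,0,1],[0,0,0,0,1],[0,0,0,0,1],[0,0,0,0,1],[0,0,-0.5,0,1],[0,0,-0.8,0,1],[0,0,-0.8,0,1],[0,0,-0.8,0,1],[0,0,0,0,1]]]' 30
python3 -m pendant '[[[0,-0.6,0,0,1],[0,-0.95,0,0,1],[0,-0.95,0,0,1],[0,-0.95,0,0,1],[0,-0.95,0,0,1],[0,-0.95,0,0,1],[0,-0.95,0,0,1],[-0.1,-0.95,0,0,1],[-0.1,-0.95,0,0,1],[0,-0.95,0,0,1],[0,-0.95,0,0,1],[0,-0.95,0,0,1],[0,-0.95,0,0,1],[0,-0.7,0,0,1],[0,-0.3,0,0,1],[0,0,0,0,1],[0,0,0,0,1],[0,0,0,0,1]]]'
python3 -c "
from h import *
to(.462,-.403,.055)"
```

```text
t: 16.0
tool_pos: [0.4564, 0.1181, 0.1863]
eef_rot: [0.001, 3.134, 0.005]
contact_force: [0.7, -0.8, -1.1]
grip_width: 0.0193
grip_force: 29.8
t: 17.8
tool_pos: [0.4623, -0.4003, 0.1821]
eef_rot: [0.004, -3.141, -0.003]
contact_force: [0.1, -0.3, -0.8]
grip_width: 0.0194
grip_force: 29.8
t 17.8 pos [ 0.4623 -0.4003  0.1821] w 0.0194 gf 29.8 F [ 0.1 -0.3 -0.8] units [ 0.01 -0.07  3.18] xaxis [-1.    -0.002  0.   ] q7 2.37
```

```bash
python3 -m pendant '[[[0.01,-0.07,0.6,0,1],[0,0,0.6,0,1],[0,0,0.6,0,1],[0,0,0.6,0,1],[0,0,0.5,0,1],[0,0,0.25,0,1],[0,0,0,0,1],[0,0,0,0,1],[0,0,0,0,0.3],[0,0,0,0,0.3],[0,0,0,0,0.3],[0,0,-0.4,0,0.3],[0,0,-0.6,0,0.3],[0,0,-0.8,0,0.3],[0,0,-0.8,0,0.3],[0,0,-0.6,0,-0.2],[0,0,0,0,-0.2]]]'
python3 -m pendant '[[[0,0.6,0,0,-0.2],[0,0.95,0,0,-0.2],[0,0.95,0,0,-0.2],[0,0.95,0,0,-0.2],[0,0.95,0,0,-0.2],[0,0.95,0,0,-0.2],[0,0.95,0,0,-0.2],[0,0.95,0,0,-0.2],[0,0.95,0,0,-0.2],[0,0.7,0,0,-0.2],[0,0,0,0,-0.2],[0,0,0,0,-0.2]]]'
python3 -c "
from h import *
ims={n:capture(n) for n in('top','side')}
for n in ims: cv2.imwrite(f'pics/{n}1.png',cv2.cvtColor(ims[n],cv2.COLOR_RGB2BGR))
v,s=fit(ims,.6448,.2345,.016,.07,('top',)); print('lid',v,s)
to(*v,.046)
J=(.477,-.377)
R=[ring(*J,.095,.07),ring(*J,.095,.065),ring(*J,0,.07),ring(*v,.016,.07),ring(*v,.046,.014)]
a=overlay('top',ims['top'],R,2,(60,110,180,210)); b=overlay('top',ims['top'],R,3,(390,205,500,300));c=overlay('side',ims['side'],R,3,(245,300,335,400))
W=np.zeros((520,800,3),np.uint8); W[:200,:240]=a;W[200:485,:330]=b; W[:300,400:670]=c
cv2.imwrite('pics/ov4.png',W)"
```

```text
t: 19.5
tool_pos: [0.4631, -0.4075, 0.1899]
eef_rot: [0.001, 3.134, -0.009]
contact_force: [0.1, 0.0, -0.0]
grip_width: 0.0397
grip_force: 0.0
t: 20.7
tool_pos: [0.4611, -0.0493, 0.1845]
eef_rot: [0.002, -3.141, 0.0]
contact_force: [-0.2, -1.0, -0.0]
grip_width: 0.0526
grip_force: 0.0
lid [0.64480984 0.23500274] 32.93725535218133
t 20.8 pos [ 0.4612 -0.0506  0.1845] w 0.0521 gf 0.0 F [ 1.  -0.9 -0.2] units [-4.57  7.15  3.46] xaxis [-1.     0.002  0.   ] q7 1.63
```

View pics/ov4.png

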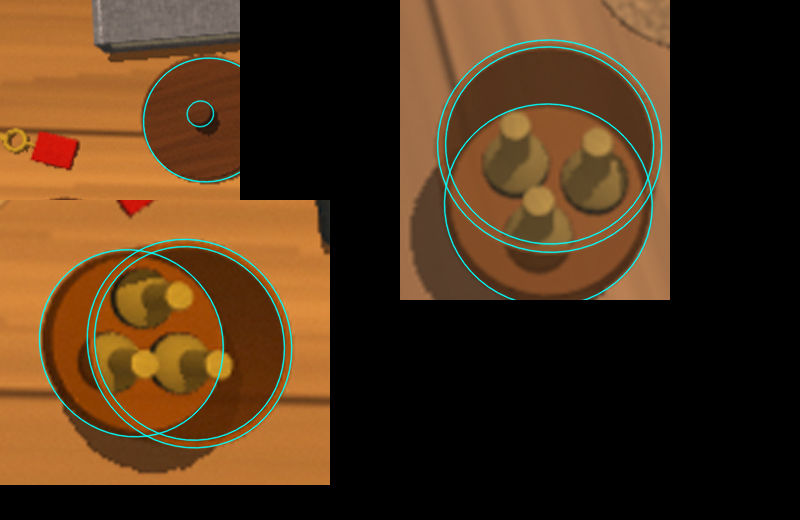

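All three fobs stand upright in the jar and the lid has not moved. Now the lid.

```bash
python3 -m pendant '[[[-0.4,0.6,0,0,-0.2],[-0.57,0.9,0,0,-0.2],[-0.57,0.9,0,0,-0.2],[-0.57,0.9,0,0,-0.2],[-0.57,0.9,0,0,-0.2],[-0.57,0.9,0,0,-0.2],[-0.57,0.9,0,0,-0.2],[-0.5,0.8,0,0,-0.2],[-0.22,0.25,0,0,-0.2],[0,0,0.8,0,-0.2],[0,0,0.8,0,-0.2],[0,0,0.6,0,-0.2],[0,0,0,0,-0.2],[0,0,0,0,-0.2],[0,0,0,0,-0.2]]]'
python3 -c "
from h import *
ims={'top':capture('top'),'side':capture('side')}
print(fit(ims,.6448,.2345,.016,.07,('top',)))
print(fit(ims,.6448,.2345,.016,.07,('side',)))
to(.6448,.235,.030)"
```

```text
t: 22.3
tool_pos: [0.6446, 0.2322, 0.0984]
eef_rot: [0.002, 3.139, 0.002]
contact_force: [0.3, -1.0, -0.6]
grip_width: 0.052
grip_force: 0.0
(array([0.6472191 , 0.23587264]), np.float64(23.16307481652558))
(array([0.64594413, 0.23179666]), np.float64(17.64844322976013))
t 22.4 pos [0.6443 0.2326 0.0985] w 0.0522 gf 0.0 F [-0.3  0.7  0.7] units [-0.01  0.06  1.71] xaxis [-1.     0.001 -0.003] q7 1.21
```

```bash
python3 -m pendant '[[[0,0.06,0.5,0,-0.2],[0,0,0.5,0,-0.2],[0,0,0.4,0,-0.2],[0,0,0.31,0,-0.2],[0,0,0,0,-0.2],[0,0,0,0,1],[0,0,0,0,1],[0,0,0,0,1],[0,0,0,0,1],[0,0,0,0,1],[0,0,0,0,1],[0,0,-0.5,0,1],[0,0,-0.8,0,1],[0,0,-0.9,0,1],[0,0,-0.9,0,1],[0,0,-0.9,0,1],[0,0,0,0,1],[0,0,0,0,1]]]' 45
python3 -c "
from h import *
to(.477,-.377,.19)"
```

```text
t: 24.2
tool_pos: [0.6427, 0.2345, 0.188]
eef_rot: [-0.001, -3.141, 0.0]
contact_force: [-1.0, 0.0, -3.3]
grip_width: 0.0268
grip_force: 45.0
t 24.2 pos [0.6427 0.2345 0.188 ] w 0.0268 gf 45.0 F [-1.   0.  -3.3] units [  4.13 -15.29  -0.04] xaxis [-1.     0.001  0.   ] q7 1.2
```

```bash
python3 -m pendant '[[[0.12,-0.5,0,0,1],[0.25,-0.9,0,0,1],[0.25,-0.9,0,0,1],[0.25,-0.9,0,0,1],[0.25,-0.9,0,0,1],[0.25,-0.9,0,0,1],[0.25,-0.9,0,0,1],[0.25,-0.9,0,0,1],[0.25,-0.9,0,0,1],[0.25,-0.9,0,0,1],[0.25,-0.9,0,0,1],[0.25,-0.9,0,0,1],[0.25,-0.9,0,0,1],[0.25,-0.9,0,0,1],[0.25,-0.9,0,0,1],[0.25,-0.9,0,0,1],[0.2,-0.7,0,0,1],[0.1,-0.4,0,0,1],[0,-0.2,0,0,1],[0,0,0,0,1]]]'
python3 -m pendant '[[[0,0,0,0,1],[0,0,0,0,1],[0,0,0,0,1]]]'
python3 -c "
from h import *
to(.477,-.377,.117)
ims={n:capture(n) for n in('top','side')}
o=manip.get_obs()['tool_pos']; z=o[2]-.030
for c in [('side',)]:
  v,s=fit(ims,o[0],o[1],z+.016,.07,c); print(c,v,s)
R=[ring(o[0],o[1],z+.016,.07),ring(.477,-.377,.095,.07),ring(o[0],o[1],z,.059)]
W=np.hstack([overlay('side',ims['side'],R,4,(240,280,340,420)),overlay('top',ims['top'],R,4,(400,180,500,320))])
cv2.imwrite('pics/ov5.png',W)"
```

```text
t: 26.2
tool_pos: [0.4757, -0.377, 0.1872]
eef_rot: [-0.002, -3.14, -0.002]
contact_force: [0.5, -0.3, -2.8]
grip_width: 0.0269
grip_force: 45.0
t: 26.5
tool_pos: [0.4768, -0.3756, 0.1881]
eef_rot: [-0.003, 3.141, 0.001]
contact_force: [0.6, -0.7, -1.9]
grip_width: 0.0271
grip_force: 45.0
t 26.5 pos [ 0.4768 -0.3756  0.1881] w 0.0271 gf 45.0 F [ 0.6 -0.7 -1.9] units [-0.   -0.04  1.78] xaxis [-1.    -0.002 -0.   ] q7 2.29
('side',) [ 0.4799444  -0.37914511] 27.20568197739912
```

View pics/ov5.png

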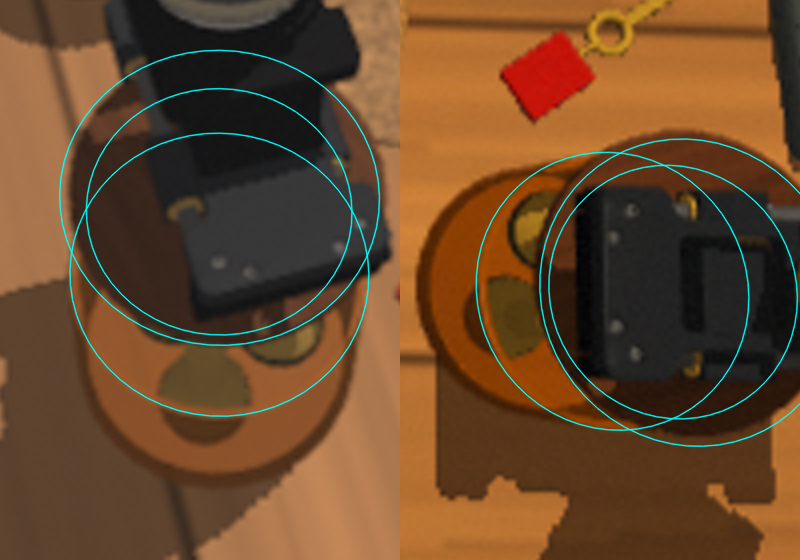

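The held lid sits about 4 mm too far in +x relative to the tool, in both views. I correct for that and lower to just inside the mouth.

```bash
python3 -m pendant '[[[0.09,-0.03,0.4,0,1],[0,0,0.5,0,1],[0,0,0.4,0,1],[0,0,0.2,0,1],[0,0,0.1,0,1],[0,0,0,0,1],[0,0,0,0,1]]]'
python3 -m pendant '[[[0,0,0.05,0,1],[0,0,0.05,0,1],[0,0,0.05,0,1],[0,0,0,0,1],[0,0,0,0,1]]]'
```

```text
t: 27.3
tool_pos: [0.473, -0.3786, 0.1248]
eef_rot: [0.0, 3.14, -0.001]
contact_force: [0.1, -0.5, -1.8]
grip_width: 0.0269
grip_force: 45.0
t: 27.8
tool_pos: [0.4725, -0.3782, 0.118]
eef_rot: [-0.001, -3.141, -0.0]
contact_force: [-0.3, -0.2, -3.2]
grip_width: 0.0274
grip_force: 45.0
```

```bash
python3 -m pendant '[[[0,0,0.04,0,1],[0,0,0,0,1],[0,0,0,0,1]]]'
python3 -m pendant '[[[0,0,0,0,-0.2],[0,0,0,0,-0.2],[0,0,0,0,-0.2],[0,0,-0.4,0,-0.2],[0,0,-0.6,0,-0.2],[0,0,-0.6,0,-0.2],[0,0.5,-0.2,0,-0.2],[0,0.9,0,0,-0.2],[0,0.9,0,0,-0.2],[0,0.9,0,0,-0.2],[0,0.9,0,0,-0.2],[0,0.9,0,0,-0.2],[0,0.9,0,0,-0.2],[0,0.9,0,0,-0.2],[0,0.9,0,0,-0.2],[0,0.5,0,0,-0.2],[0,0,0,0,-0.2]]]'
python3 -c "
from h import *
ims={n:capture(n) for n in('top','side')}
for c in [('top',),('side',)]:
  for z in (.095,.103,.108): print(c,z,fit(ims,.477,-.377,z,.07,c))
  print([fit(ims,*p,.06,.0625,c) for p in((.4852,.3588),(.4642,.1118),(.4753,-.1228))])
R=[ring(.477,-.377,.103,.07),ring(.477,-.377,.133,.014)]
W=np.hstack([overlay('side',ims['side'],R,4,(240,280,340,420)),overlay('top',ims['top'],R,4,(400,180,500,320))])
cv2.imwrite('pics/ov6.png',W)"
```

```text
t: 28.1
tool_pos: [0.4725, -0.3782, 0.1164]
eef_rot: [-0.0, -3.141, -0.0]
contact_force: [-0.2, 0.4, -2.8]
grip_width: 0.0269
grip_force: 45.0
t: 29.8
tool_pos: [0.4729, -0.0469, 0.1889]
eef_rot: [-0.009, 3.141, 0.002]
contact_force: [0.5, -1.2, -0.4]
grip_width: 0.0523
grip_force: 0.0
('top',) 0.095 (array([ 0.47552471, -0.37929244]), np.float64(24.716401850908216))
('top',) 0.103 (array([ 0.47492198, -0.37501976]), np.float64(27.241244524637228))
('top',) 0.108 (array([ 0.47515971, -0.37237452]), np.float64(28.001682124005455))
[(array([0.48436197, 0.35878602]), np.float64(32.723318712207906)), (array([0.46447986, 0.11538472]), np.float64(26.7738088100352)), (array([ 0.48466224, -0.11571985]), np.float64(2.400960212460219))]
('side',) 0.095 (array([ 0.47718035, -0.37654294]), np.float64(26.60768383211045))
('side',) 0.103 (array([ 0.47574348, -0.38058177]), np.float64(28.882780367466296))
('side',) 0.108 (array([ 0.4749173, -0.3829656]), np.float64(29.844598911438613))
[(array([0.48356041, 0.35871717]), np.float64(11.37682211906138)), (array([0.46199386, 0.10956042]), np.float64(11.539127895776211)), (array([ 0.47542612, -0.12497385]), np.float64(25.449309130251095))]
```

View pics/ov6.png

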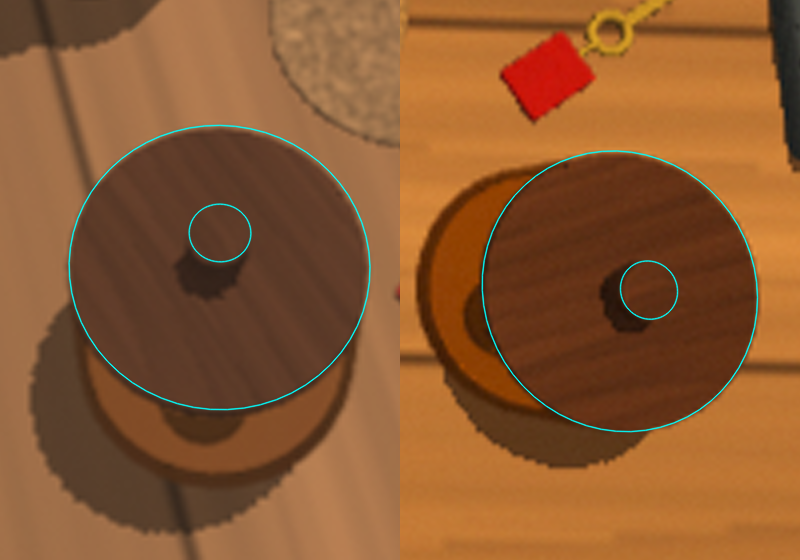

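The lid is seated level: both views match the seated rings exactly. Now bowl 3, pinched at its +y rim.

```bash
python3 -m pendant '[[[-0.05,-0.35,0.8,0,0],[0,0,0.8,0,0],[0,0,0.6,0,0],[0,0,0,0,0],[0,0,0,0,0],[0,0,0,0,0]]]'
python3 -c "
from h import *
to(.4753,-.062,.053)"
```

```text
t: 30.5
tool_pos: [0.4758, -0.065, 0.1019]
eef_rot: [0.002, 3.139, -0.0]
contact_force: [-0.4, 0.8, 0.2]
grip_width: 0.0441
grip_force: 0.0
t 30.5 pos [ 0.4758 -0.065   0.1019] w 0.0441 gf 0.0 F [-0.4  0.8  0.2] units [0.01 0.07 1.22] xaxis [-1.     0.001 -0.003] q7 1.68
```

```bash
python3 -m pendant '[[[0,0.07,0.4,0,0],[0,0,0.4,0,0],[0,0,0.42,0,0],[0,0,0,0,0],[0,0,0,0,1],[0,0,0,0,1],[0,0,0,0,1],[0,0,0,0,1],[0,0,0,0,1],[0,0,0,0,1],[0,0,0,0,1],[0,0,-0.4,0,1],[0,0,-0.6,0,1],[0,0,-0.7,0,1],[0,0,-0.7,0,1],[0,0,0,0,1],[0,0,0,0,1]]]' 40
python3 -c "
from h import *
to(.636,-.1667,.12)
ims={n:capture(n) for n in('top','side')}
o=manip.get_obs()['tool_pos']
R=[ring(o[0],o[1]-.0608,o[2]+.007,.0625),ring(o[0],o[1]-.0608,o[2]-.053,.042)]
for n in ims: print(n,fit(ims,o[0],o[1]-.0608,o[2]+.007,.0625,(n,)))
W=np.hstack([overlay('side',ims['side'],R,4,(220,190,320,300)),overlay('top',ims['top'],R,4,(280,190,380,300))])
cv2.imwrite('pics/ov7.png',W)"
```

```text
t: 32.2
tool_pos: [0.4744, -0.0613, 0.1477]
eef_rot: [0.0, 3.141, 0.001]
contact_force: [0.4, 0.8, -0.7]
grip_width: 0.003
grip_force: 45.6
t 32.2 pos [ 0.4744 -0.0613  0.1477] w 0.003 gf 45.6 F [ 0.4  0.8 -0.7] units [-4.04 -2.64  0.69] xaxis [-1.  0. -0.] q7 1.66
top (array([ 0.48291287, -0.13424029]), np.float64(9.108747662912245))
side (array([ 0.47188334, -0.13426463]), np.float64(22.212819329345407))
```

View pics/ov7.png

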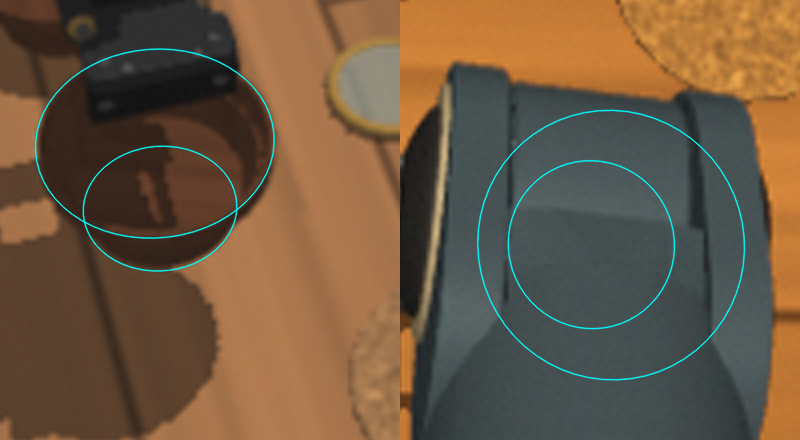

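The bowl is held level in the grip. Next I carry it to the mat and lower it.

```bash
python3 -m pendant '[[[-0.4,-0.25,0,0,1],[-0.75,-0.5,0,0,1],[-0.75,-0.5,0,0,1],[-0.75,-0.5,0,0,1],[-0.75,-0.5,0,0,1],[-0.4,-0.25,0,0,1],[-0.24,-0.12,0,0,1],[0,0,0.5,0,1],[0,0,0.5,0,1],[0,0,0.4,0,1],[0,0,0,0,1],[0,0,0,0,1]]]'
python3 -c "
from h import *
to(.636,-.1667,.058)"
```

```text
t: 33.5
tool_pos: [0.6359, -0.1659, 0.0914]
eef_rot: [0.0, -3.141, -0.001]
contact_force: [-0.2, 0.9, -1.0]
grip_width: 0.0033
grip_force: 45.5
t 33.5 pos [ 0.6359 -0.1659  0.0914] w 0.0033 gf 45.5 F [-0.2  0.9 -1. ] units [-0.   -0.02  0.83] xaxis [-1.    -0.     0.001] q7 1.86
```

```bash
python3 -m pendant '[[[0,0,0.4,0,1],[0,0,0.25,0,1],[0,0,0.1,0,1],[0,0,0.08,0,1],[0,0,0,0,1],[0,0,0,0,1]]]'
python3 -m pendant '[[[0,0,0,0,0.4],[0,0,0,0,0.4],[0,0,0,0,0.4],[0,0,-0.4,0,0.2],[0,0,-0.7,0,0],[0,0,-0.7,0,0],[0.45,0.85,0,0,0],[0.45,0.9,0,0,0],[0.45,0.9,0,0,0],[0.45,0.9,0,0,0],[0.45,0.9,0,0,0],[0.45,0.9,0,0,0],[0.45,0.9,0,0,0],[0.45,0.9,0,0,0],[0.45,0.9,0,0,0],[0.25,0.43,0,0,0],[0,0,0,0,0],[0,0,0,0,0],[0,0,0,0,0]]]'
python3 -c "
from h import *
ims={n:capture(n) for n in('top','side')}
for n in ims: print(n,fit(ims,.636,-.2275,.064,.0625,(n,)))
print(fit(ims,.636,-.2275,.064,.0625))
print('b1',fit(ims,.485,.3588,.06,.0625,('top',)))
to(.4642,.1726,.053)"
```

```text
t: 34.1
tool_pos: [0.6364, -0.1663, 0.0587]
eef_rot: [0.0, 3.141, -0.0]
contact_force: [-0.1, 0.8, -0.8]
grip_width: 0.0031
grip_force: 45.5
t: 36.0
tool_pos: [0.4652, 0.1717, 0.1311]
eef_rot: [0.004, 3.14, -0.0]
contact_force: [-0.1, -0.1, -0.5]
grip_width: 0.0433
grip_force: 0.0
top (array([ 0.63330721, -0.2248974 ]), np.float64(31.365933765955354))
side (array([ 0.63438434, -0.23110202]), np.float64(27.00430160508854))
(array([ 0.63437912, -0.22764407]), np.float64(52.043156819634056))
b1 (array([0.48749023, 0.36506085]), np.float64(19.500427767198016))
t 36.1 pos [0.4651 0.1716 0.1308] w 0.0435 gf 0.0 F [-0.5 -0.2  0.2] units [0.02 0.03 1.95] xaxis [-1.     0.003 -0.001] q7 1.16
```

```bash
python3 -m pendant '[[[0.02,0.02,0.6,0,0],[0,0,0.6,0,0],[0,0,0.4,0,0],[0,0,0.35,0,0],[0,0,0,0,0],[0,0,0,0,1],[0,0,0,0,1],[0,0,0,0,1],[0,0,0,0,1],[0,0,0,0,1],[0,0,0,0,1],[0,0,0,0,1],[0,0,-0.4,0,1],[0,0,-0.7,0,1],[0,0,-0.8,0,1],[0,0,-0.8,0,1],[0,0,-0.3,0,1],[0,0,0,0,1],[0,0,0,0,1]]]' 40
python3 -c "
from h import *
to(.6358,-.1665,.17)
ims={n:capture(n) for n in('top','side')}
o=manip.get_obs()['tool_pos']
print('side',fit(ims,o[0],o[1]-.0608,o[2]+.007,.0625,('side',)),o)
"
```

```text
t: 38.0
tool_pos: [0.4625, 0.1734, 0.1712]
eef_rot: [-0.0, -3.139, 0.001]
contact_force: [0.5, -0.6, -2.4]
grip_width: 0.0036
grip_force: 40.3
t 38.0 pos [0.4625 0.1734 0.1712] w 0.0036 gf 40.3 F [ 0.5 -0.6 -2.4] units [-4.34 -8.5   0.03] xaxis [-1.     0.     0.002] q7 1.15
side (array([0.46028564, 0.10332264]), np.float64(20.153250310793844)) [0.46224248 0.17327592 0.17064238]
```

```bash
python3 -m pendant '[[[-0.25,-0.5,0,0,1],[-0.45,-0.88,0,0,1],[-0.45,-0.88,0,0,1],[-0.45,-0.88,0,0,1],[-0.45,-0.88,0,0,1],[-0.45,-0.88,0,0,1],[-0.45,-0.88,0,0,1],[-0.45,-0.88,0,0,1],[-0.45,-0.88,0,0,1],[-0.3,-0.6,0,0,1],[-0.19,-0.36,0,0,1],[0,0,0,0,1],[0,0,0,0,1],[0,0,0,0,1]]]'
python3 -c "
from h import *
ims={n:capture(n) for n in('top','side')}
o=manip.get_obs()['tool_pos']
print('side',fit(ims,o[0],o[1]-.0608,o[2]+.007,.0625,('side',)),fit(ims,o[0],o[1]-.0608,o[2]+.007,.0625,('top',)),o)
to(.6358,-.1665,.078)
R=[ring(o[0],o[1]-.0608,o[2]+.007,.0625),ring(o[0],o[1]-.0608,o[2]-.053,.042)]
W=np.hstack([overlay('side',ims['side'],R,4,(290,200,390,320)),overlay('top',ims['top'],R,4,(330,130,430,250))])
cv2.imwrite('pics/ov8.png',W)"
```

```text
t: 39.5
tool_pos: [0.6365, -0.1637, 0.172]
eef_rot: [0.004, -3.14, -0.003]
contact_force: [1.0, 0.3, -1.0]
grip_width: 0.0031
grip_force: 40.3
side (array([ 0.63185862, -0.23016028]), np.float64(20.176118279392213)) (array([ 0.65463193, -0.21916927]), np.float64(4.210422283335147)) [ 0.63673973 -0.16416075  0.17249062]
t 39.6 pos [ 0.6367 -0.1642  0.1725] w 0.003 gf 40.3 F [ 0.7 -0.3 -2. ] units [ 0.02 -0.06  2.36] xaxis [-1.    -0.002  0.   ] q7 1.87
```

View pics/ov8.png

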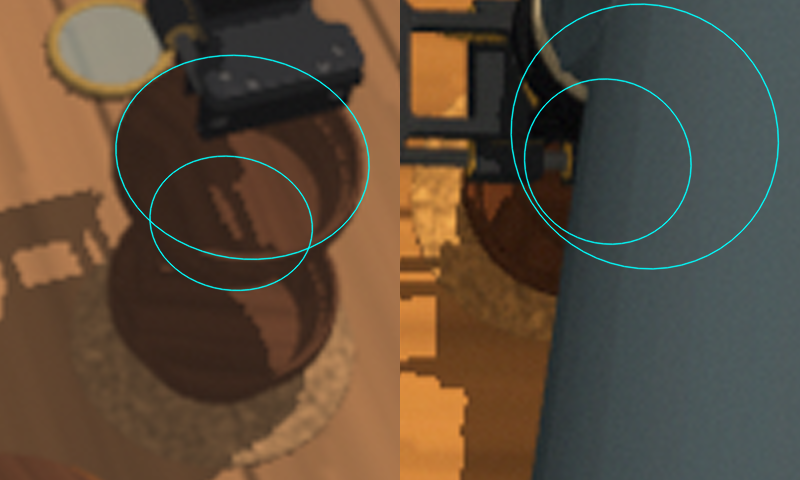

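```bash
python3 -m pendant '[[[0,-0.05,0.5,0,1],[0,0,0.6,0,1],[0,0,0.4,0,1],[0,0,0.2,0,1],[0,0,0.1,0,1],[0,0,0,0,1],[0,0,0,0,1]]]'
python3 -m pendant '[[[0,0,0.15,0,1],[0,0,0.15,0,1],[0,0,0.1,0,1],[0,0,0.1,0,1],[0,0,0,0,1],[0,0,0,0,1]]]'
```

```text
t: 40.3
tool_pos: [0.6376, -0.1684, 0.1014]
eef_rot: [0.0, 3.14, -0.0]
contact_force: [0.0, 0.7, -2.0]
grip_width: 0.0034
grip_force: 40.3
t: 40.9
tool_pos: [0.6369, -0.1683, 0.0804]
eef_rot: [-0.0, -3.141, -0.0]
contact_force: [0.3, 0.0, -0.5]
grip_width: 0.0034
grip_force: 40.3
```

```bash
python3 -m pendant '[[[0.01,0.04,0,0,1],[0,0,0.07,0,1],[0,0,0,0,1],[0,0,0,0,1]]]'
python3 -m pendant '[[[0,0,0,0,0.4],[0,0,0,0,0.4],[0,0,0,0,0.4],[0,0,-0.4,0,0.2],[0,0,-0.7,0,0],[0,0,-0.7,0,0],[0.2,0.8,0,0,0],[0.25,0.96,0,0,0],[0.25,0.96,0,0,0],[0.25,0.96,0,0,0],[0.25,0.96,0,0,0],[0.25,0.96,0,0,0],[0.25,0.96,0,0,0],[0.25,0.96,0,0,0],[0.25,0.96,0,0,0],[0.25,0.96,0,0,0],[0.25,0.96,0,0,0],[0,0,0,0,0],[0,0,0,0,0]]]'
python3 -c "
from h import *
ims={n:capture(n) for n in('top','side')}
for n in ims: print(n,fit(ims,.636,-.2275,.084,.0625,(n,)),fit(ims,.636,-.2275,.064,.0625,(n,)))
R=[ring(.6355,-.2277,.084,.0625),ring(.6355,-.2277,.064,.0625)]
W=np.hstack([overlay('side',ims['side'],R,4,(290,220,390,340)),overlay('top',ims['top'],R,4,(330,130,430,250))])
cv2.imwrite('pics/ov9.png',W)
to(.4852,.4196,.053)"
```

```text
t: 41.3
tool_pos: [0.6368, -0.1665, 0.0779]
eef_rot: [0.0, 3.141, 0.0]
contact_force: [0.5, -0.2, -0.8]
grip_width: 0.0033
grip_force: 40.2
t: 43.2
tool_pos: [0.5287, 0.2504, 0.1508]
eef_rot: [-0.003, 3.14, 0.001]
contact_force: [0.0, -0.9, 0.0]
grip_width: 0.0438
grip_force: 0.0
top (array([ 0.6321195, -0.2233971]), np.float64(31.79110957746101)) (array([ 0.64170286, -0.23514772]), np.float64(23.964191515405993))
side (array([ 0.63363707, -0.23118807]), np.float64(23.417366322810246)) (array([ 0.63992288, -0.21398057]), np.float64(21.618560620984006))
t 43.3 pos [0.5295 0.2479 0.1505] w 0.0435 gf 0.0 F [ 1.3 -0.1  0.6] units [1.12 4.29 2.43] xaxis [-1.     0.002 -0.001] q7 1.12
```

View pics/ov9.png

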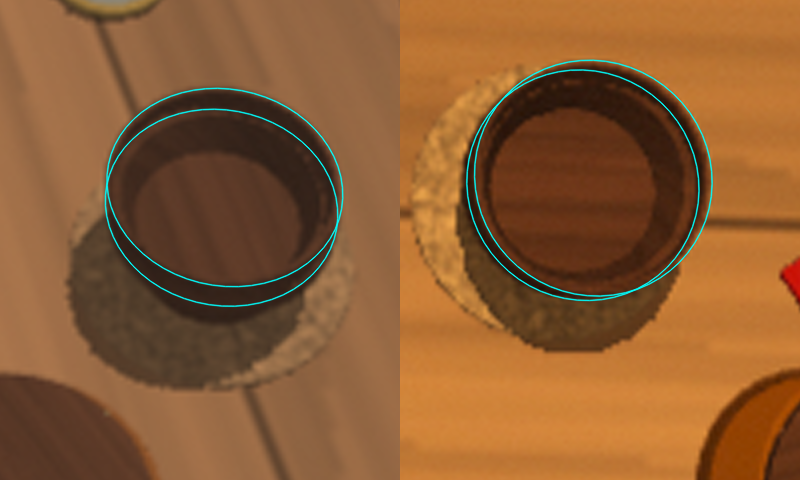

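The second bowl appears nested: the rim matches the ring at 84 mm height, with the lower rim just below it. Now bowl 1.

```bash
python3 -m pendant '[[[0.2,0.8,0,0,0],[0.25,0.9,0,0,0],[0.25,0.9,0,0,0],[0.25,0.9,0,0,0],[0.15,0.75,0.5,0,0],[0,0,0.5,0,0],[0,0,0.3,0,0],[0,0,0,0,0],[0,0,0,0,0]]]'
python3 -c "
from h import *
ims={n:capture(n) for n in('top','side')}
print(fit(ims,.4852,.3588,.06,.0625,('side',)),fit(ims,.4852,.3588,.06,.0625,('top',)))
to(.4852,.4196,.053)"
```

```text
t: 44.2
tool_pos: [0.4862, 0.4176, 0.0982]
eef_rot: [0.005, 3.141, -0.001]
contact_force: [0.6, 0.7, 0.3]
grip_width: 0.0433
grip_force: 0.0
(array([0.48654174, 0.35985278]), np.float64(20.13300967442675)) (array([0.48617291, 0.35890532]), np.float64(22.012371979955827))
t 44.3 pos [0.4862 0.4187 0.099 ] w 0.0436 gf 0.0 F [-0.3  0.1  0.6] units [0.03 0.02 1.15] xaxis [-1.     0.002 -0.002] q7 0.84
```

```bash
python3 -m pendant '[[[0.01,0.02,0.5,0,0],[0,0,0.4,0,0],[0,0,0.25,0,0],[0,0,0,0,0],[0,0,0,0,0],[0,0,0,0,1],[0,0,0,0,1],[0,0,0,0,1],[0,0,0,0,1],[0,0,0,0,1],[0,0,0,0,1],[0,0,0,0,1],[0,0,-0.4,0,1],[0,0,-0.7,0,1],[0,0,-0.9,0,1],[0,0,-0.9,0,1],[0,0,-0.5,0,1],[0,0,0,0,1],[0,0,0,0,1]]]' 40
python3 -c "
from h import *
to(.6364,-.1663,.19)"
```

```text
t: 46.2
tool_pos: [0.4838, 0.4197, 0.1875]
eef_rot: [-0.001, -3.141, 0.001]
contact_force: [-0.5, -0.0, -2.7]
grip_width: 0.0026
grip_force: 38.8
t 46.2 pos [0.4838 0.4197 0.1875] w 0.0026 gf 38.8 F [-0.5 -0.  -2.7] units [ -3.82 -14.65  -0.06] xaxis [-1.     0.     0.001] q7 0.83
```

```bash
python3 -m pendant '[[[-0.12,-0.5,0,0,1],[-0.23,-0.88,0,0,1],[-0.23,-0.88,0,0,1],[-0.23,-0.88,0,0,1],[-0.23,-0.88,0,0,1],[-0.23,-0.88,0,0,1],[-0.23,-0.88,0,0,1],[-0.23,-0.88,0,0,1],[-0.23,-0.88,0,0,1],[-0.23,-0.88,0,0,1],[-0.23,-0.88,0,0,1],[-0.23,-0.88,0,0,1],[-0.23,-0.88,0,0,1],[-0.23,-0.88,0,0,1],[-0.23,-0.88,0,0,1],[-0.23,-0.88,0,0,1],[-0.2,-0.6,0,0,1],[-0.05,-0.35,0,0,1],[0,0,0,0,1],[0,0,0,0,1]]]'
python3 -c "
from h import *
ims={n:capture(n) for n in('top','side')}
o=manip.get_obs()['tool_pos']
print('side',fit(ims,o[0],o[1]-.0608,o[2]+.007,.0625,('side',)),o)
to(.6364,-.1663,.098)"
```

```text
t: 48.2
tool_pos: [0.636, -0.1647, 0.1867]
eef_rot: [0.0, -3.139, -0.003]
contact_force: [-0.8, 0.8, -1.6]
grip_width: 0.0028
grip_force: 38.8
side (array([ 0.63064299, -0.23083958]), np.float64(20.44614567568633)) [ 0.6366441  -0.16345997  0.18725151]
t 48.3 pos [ 0.6366 -0.1635  0.1873] w 0.0031 gf 38.8 F [-0.4  0.5 -0.8] units [ 0.   -0.07  2.23] xaxis [-1.    -0.002  0.001] q7 1.88
```

```bash
python3 -m pendant '[[[0,-0.03,0.5,0,1],[0,0,0.6,0,1],[0,0,0.4,0,1],[0,0,0.15,0,1],[0,0,0,0,1],[0,0,0,0,1],[0,0,0,0,1]]]'
python3 -m pendant '[[[0,0,0.15,0,1],[0,0,0.15,0,1],[0,0,0.1,0,1],[0,0,0.08,0,1],[0,0,0,0,1],[0,0,0,0,1]]]'
python3 -c "
from h import *
to(.6366,-.1665,.098)"
```

```text
t: 49.0
tool_pos: [0.6378, -0.1672, 0.1229]
eef_rot: [0.0, 3.139, -0.001]
contact_force: [1.0, -0.7, -1.6]
grip_width: 0.0031
grip_force: 38.8
t: 49.6
tool_pos: [0.637, -0.1671, 0.1024]
eef_rot: [-0.0, -3.142, -0.0]
contact_force: [0.7, -0.3, -0.6]
grip_width: 0.0034
grip_force: 38.8
t 49.6 pos [ 0.637  -0.1671  0.1024] w 0.0034 gf 38.8 F [ 0.7 -0.3 -0.6] units [0.01 0.01 0.11] xaxis [-1.  0.  0.] q7 1.91
```

```bash
python3 -m pendant '[[[0,0.01,0.05,0,1],[0,0,0.06,0,1],[0,0,0,0,1],[0,0,0,0,1]]]'
python3 -m pendant '[[[0,0,0,0,0.4],[0,0,0,0,0.4],[0,0,0,0,0.4],[0,0,-0.4,0,0.2],[0,0,-0.7,0,0],[0,0,-0.7,0,0],[0.2,0.8,0,0,0],[0.25,0.96,0,0,0],[0.25,0.96,0,0,0],[0.25,0.96,0,0,0],[0.25,0.96,0,0,0],[0.25,0.96,0,0,0],[0.25,0.96,0,0,0],[0.25,0.96,0,0,0],[0.25,0.96,0,0,0],[0,0,0,0,0],[0,0,0,0,0],[0,0,0,0,0]]]'
python3 -c "
from h import *
ims={n:capture(n) for n in('top','side')}
for n in ims: print(n,fit(ims,.636,-.2275,.104,.0625,(n,)))
R=[ring(.634,-.2275,.104,.0625),ring(.477,-.377,.103,.07),ring(.636,-.2275,.004,.08)]
W=np.hstack([overlay('side',ims['side'],R,3,(230,210,390,410))[:,:400],overlay('top',ims['top'],R,2,(320,110,520,410))])
W=np.hstack([overlay('side',ims['side'],R,2,(190,190,390,410)),overlay('top',ims['top'],R,2,(320,110,520,330))])
cv2.imwrite('pics/ov10.png',W)
to(0.6,0,.2)"
```

```text
t: 50.0
tool_pos: [0.637, -0.1667, 0.0981]
eef_rot: [0.0, 3.142, 0.0]
contact_force: [0.3, 0.4, -0.7]
grip_width: 0.003
grip_force: 38.9
t: 51.8
tool_pos: [0.5498, 0.171, 0.1709]
eef_rot: [0.004, 3.14, -0.001]
contact_force: [0.3, -0.5, 0.2]
grip_width: 0.0434
grip_force: 0.0
top (array([ 0.63100398, -0.22348959]), np.float64(25.8247697279507))
side (array([ 0.6331705 , -0.23076304]), np.float64(22.736103372051062))
t 51.9 pos [0.5497 0.1707 0.1706] w 0.0431 gf 0.0 F [0.4 0.6 0.7] units [-1.27 -4.26 -0.73] xaxis [-1.     0.003 -0.001] q7 1.27
```

View pics/ov10.png

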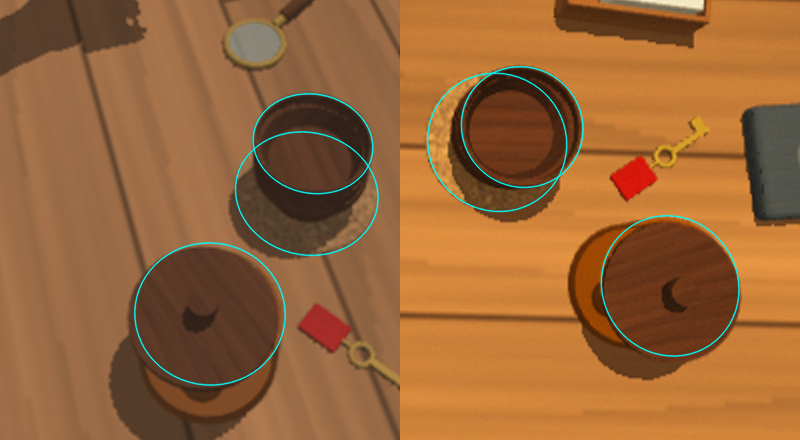

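The stack looks right, but the lid's edge seems slightly off its ring, so I check it against the earlier fit.

```bash
python3 -c "
from h import *
ims={n:capture(n) for n in('top','side')}
for n in ims:
  for z in(.095,.103,.108): print(n,z,fit(ims,.477,-.377,z,.07,(n,)))
v=[.477,-.377]
R=[ring(*v,.103,.07),ring(*v,.095,.07)]
old=cv2.imread('pics/ov6.png')
a=overlay('side',ims['side'],[],4,(240,280,340,420)); b=overlay('top',ims['top'],[],4,(400,180,500,320))
d=np.abs(np.hstack([a,b]).astype(int)-old).sum(2)
print('diff frac side/top',(d[:,:400]>60).mean(),(d[:,400:]>60).mean())
cv2.imwrite('pics/ov11.png',cv2.resize(np.hstack([old,np.hstack([a,b])]),(800,280),interpolation=cv2.INTER_AREA))"
```

```text
top 0.095 (array([ 0.47109682, -0.38076977]), np.float64(23.91384152471009))
top 0.103 (array([ 0.46995267, -0.37602827]), np.float64(26.202674309857567))
top 0.108 (array([ 0.47012912, -0.37400371]), np.float64(27.165947303163716))
side 0.095 (array([ 0.47125556, -0.37734893]), np.float64(23.33885287715651))
side 0.103 (array([ 0.47022948, -0.38155394]), np.float64(25.55121780982915))
side 0.108 (array([ 0.46939212, -0.38377187]), np.float64(26.69209094466343))
diff frac side/top 0.1720625 0.05772767857142857
```

View pics/ov11.png

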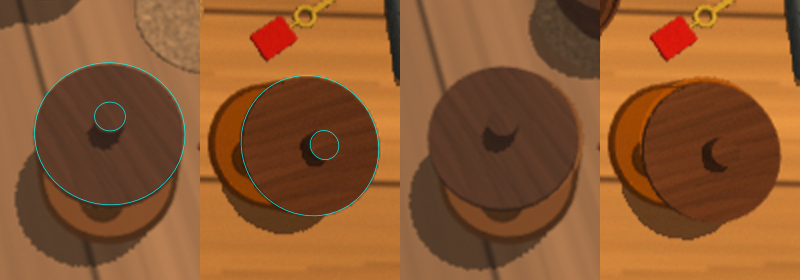

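The lid was nudged about 5 mm in −x. That is within the plug's play, and the triangulated height is unchanged. I confirm there is no tilt numerically.

```bash
python3 - <<'E'
from h import *
ims={n:capture(n) for n in('top','side')}
g={n:gaussian_filter(ims[n].astype(float).mean(2),.7) for n in ims}
def f(v,r=.07):
    x,y,dy,z,tx,ty=v; s=0
    for n,sg in(("top",1),("side",-1)):
        P=[]
        for q in(r-.003,r+.003):
            X=ring(x,y+sg*dy,z,q); X[:,2]+=tx*(X[:,0]-x)+ty*(X[:,1]-y-sg*dy); p=w2p(n,X); P.append(map_coordinates(g[n],[p[:,1],p[:,0]],order=1))
        s+=np.clip(P[1]-P[0],-10,40).mean()
    return -s
for tx in(-.06,-.03,0,.03,.06):
  print(tx,[round(minimize(lambda w:f([w[0],w[1],.0028,.103+k,tx,0]),[.470,-.379],method="Nelder-Mead",options=dict(initial_simplex=[(.470,-.379),(.472,-.379),(.470,-.377)])).fun,2) for k in(-.004,-.002,0,.002,.004,.006)])
E
```

```text
-0.06 [np.float64(-38.47), np.float64(-44.27), np.float64(-48.64), np.float64(-49.16), np.float64(-49.13), np.float64(-48.35)]
-0.03 [np.float64(-39.97), np.float64(-46.41), np.float64(-50.54), np.float64(-50.56), np.float64(-49.98), np.float64(-48.72)]
0 [np.float64(-41.29), np.float64(-47.96), np.float64(-51.77), np.float64(-51.87), np.float64(-50.67), np.float64(-48.94)]
0.03 [np.float64(-42.09), np.float64(-48.66), np.float64(-52.55), np.float64(-52.55), np.float64(-51.19), np.float64(-49.04)]
0.06 [np.float64(-42.32), np.float64(-48.54), np.float64(-52.43), np.float64(-52.85), np.float64(-51.21), np.float64(-48.86)]
```

```bash
python3 -c "
from cell import job
print(job.finish_job())"
```

```text
the job is handed in; nothing more can be done
None
```

I handed the job in: all three fobs are in the amber jar, the lid is on, and the three bowls are nested upright on the cork mat. The lid was later found nudged about 5 mm sideways. Its measured height was unchanged, so I take it as still seated and level and did not re-centre it, though the tilt check alone was not conclusive.

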